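Pump leather cleaner from the square bottle

ROBOT

A 6-joint arm with a two-finger parallel gripper is mounted at the origin on the work surface. World frame = base frame: x ahead of the robot, y to its left, z up, the work surface at z = 0. Lengths are in mm, angles in rad, forces in N, time in s.
With the tool pointing down it reaches from about 400 to 925 mm from the base axis. Payload 12.5 kg.
Tool frame: the origin (TCP) lies midway between the tips of the shut fingers; the grasp point (between the pads) lies 19 mm behind it (env.tcp_to_grasp is the distance from the TCP to the grasp point, in mm); z points along the fingers, y is the line along which they close (so a half turn about z gives the same grasp; the last joint's range is limited). The gripper opens to 95 mm and grips with 3 to 60 N. Pads are 20 mm wide; open, the fingers measure 119 mm over their backs; the gripper's body (75 mm by 180 mm) begins 59 mm behind the grasp point.
Start: joints at [-1.393, 0.491, 1.559, -0, 1.092, -0.106], TCP at [175.026, -600.01, 214.661] pointing down, gripper open.
Joint ranges: [-3.1, 3.1], [-0.84, 2.19], [0.05, 2.79], [-1.13, 4.28], [0.06, 2.93], [-2.69, 2.69]. Speed limits (rad/s): [2.22, 2.22, 2.79, 3.14, 3.14, 3.14].

INTERFACE

Orientations are given as [roll, pitch, yaw] about the fixed x, y, z axes, in that order (R = Rz(yaw) Ry(pitch) Rx(roll)).
In Python, from cell import env gives the robot as it stands. The module is installed in compiled form; this text tells all that it offers.
- The arm moves only by the tool step_arm, never from a script. Its argument "plan" is a list that holds one entry, the list of rows, each a list of 5 numbers: the shift along the tool's x, y, z in mm, then the turn about the tool's z in degrees, then the opening, from -1 (shut) to 1 (fully open). A call has 1 to 8 rows; each row is the pose to reach, as a shift and turn from the pose commanded when the call began, along the tool's axes at that moment; what a row does not reach only later rows make up. A row lasts 1/12 s, in which the tool goes at most 41.7 mm and 7.16 degrees, less where a joint would pass 70% of its speed; a pose out of reach is approached as far as the arm can. A call with a gripper value outside its range is refused whole. The fingers move at their own pace and stop on an object; the grip force is fixed at half the most. Time passes only in rows, so rows that repeat a pose let the fingers close. It gives the time, the measured TCP pose, the force, the opening and the grip force at its end, in the units of the state.
- env.state(): the state, without advancing time (a new reading comes with each control period).
- env.read_camera(name): name is "side" or "top" or "wrist"; returns the picture (400x640x3 uint8, blue, green, red); there is no depth.
- env.get_calibration(name): a dict with "K" (3x3 intrinsics, pixels), "extrinsics" (4x4, takes a point from world to camera coordinates). Camera axes: x right, y up, looking along -z (the intrinsics and any distortion apply to the point x, -y, -z); pixel columns grow to the right and rows downward; lengths in mm; the calibration is good to about 2 mm. A picture is of the moment at which its call begins: read the wrist's pose just before it. get_calibration takes no time and is no camera call; for the wrist camera it gives the pose at the moment of the call.
- env.job_done(): hands the job in; it is judged then, once.
The state is a dict: "t": time; "joints": joint angles; "qvel": joint speeds; "tau": joint torques, N m; "eef_pos": TCP position; "tcp_rot": TCP orientation; "ft_force": force on the tool from outside, world axes, zero at the start; "moment": the same for the moment, N m; "opening": opening from 0.0 (shut) to 1.0 (fully open); "grip_force": force on a finger pad.
Only numpy, scipy, OpenCV 4.12 (cv2) and the standard library are available. Lean on these libraries where they do the work, as an engineer would, in place of code of your own. Each camera call takes 0.05 s, during which the arm holds its last target. There are 200 camera calls.

TASK

Three white pump bottles stand in the wooden tray on the leatherworker's bench, and the leather cleaner is in the square one. Push the pump head of the square bottle all the way down, then let it spring fully back up. Do not press the pumps of the two round bottles.

Things in the scene. Friction and masses are not known exactly. Their poses are not given: they have to be found in the camera images.
- square_top (a point): Centre of the flat top of the square bottle's pump head, a black disc 44 mm across, 14 mm thick, 168 mm above the bench at rest; it moves with the head. z is up; a thin black spout, lower than the disc's top, reaches 67 mm along -x over a white dish. The white bottle below (70 x 70 mm) is fixed in a dark wooden tray, 200 x 380 mm, in a row along y with two round ones, 120 mm apart, in any order.
- square_pump (a joint): How far the square bottle's pump head is pushed down, in m: 0 is up, 0.012 is fully down, at a hard stop. A spring lifts it again when let go. It starts to move at about 2 N and is fully down at about 7 N.
- squat_pump (a joint): The same for the squat round white bottle, 80 mm across, fixed in the same tray, with the same pump head and spout, its top 143 mm above the bench. Leave it up.
- slim_pump (a joint): The same for the slim round white bottle, 50 mm across, fixed in the same tray, with the same pump head and spout, its top 193 mm above the bench. Leave it up. Loose things behind the tray (+x) are under 70 mm tall.

How it is judged:
By the outcome, as a careful person would: the job done as asked, in the order asked, and still so for the second after the job is handed in, with the robot touching nothing.
It also fails if it takes over 26 s, if anything falls off the work surface, if the arm or the gripper's body presses on something with over 40 N, if the wrist force passes 120 N, or if a joint passes its speed limit or range.

## Working session

There is one attempt and no reset: what is moved stays moved. The work goes in short steps, Python scripts to look and compute and a tool call to move; the robot and the scene stay as the last step left them, time stands still between calls to the robot, and variables do not carry over. Pictures are saved under pics/ and viewed, at most 10 in all, crops included, and the job is handed in when it is done.

Besides the shell and the picture viewer there is one more tool, called after "Call:" by a JSON object that holds its "op" and its "data". step_arm: Moves the arm, as the interface text tells. Its arguments: {"type":"object","properties":{"plan":{"type":"array"}},"required":["plan"]}

```bash
mkdir -p pics; python3 - <<'E'
from cell import env
import cv2
for n in("top","side"):
    cv2.imwrite(f"pics/{n}1.png",env.read_camera(n))
    c=env.get_calibration(n);print(c["K"],c["extrinsics"].round(3),c.keys())
print(env.state())
E
```

```text
[[412.61125493   0.         321.44091115]
 [  0.         412.61125493 201.33557536]
 [  0.           0.           1.        ]] [[ 2.5000e-02 -1.0000e+00  9.0000e-03  2.2558e+01]
 [ 9.9700e-01  2.6000e-02  7.1000e-02 -5.7244e+02]
 [-7.1000e-02  7.0000e-03  9.9700e-01 -9.1424e+02]
 [ 0.0000e+00  0.0000e+00  0.0000e+00  1.0000e+00]] dict_keys(['K', 'extrinsics'])
[[488.70668946   0.         322.75719198]
 [  0.         488.70668946 195.57362747]
 [  0.           0.           1.        ]] [[ 9.25000e-01 -3.80000e-01  2.30000e-02 -5.18588e+02]
 [ 2.02000e-01  5.40000e-01  8.17000e-01 -2.83842e+02]
 [-3.23000e-01 -7.51000e-01  5.76000e-01 -6.14049e+02]
 [ 0.00000e+00  0.00000e+00  0.00000e+00  1.00000e+00]] dict_keys(['K', 'extrinsics'])
{'t': 0.1, 'joints': array([-1.39261427e+00,  4.91508891e-01,  1.55937845e+00, -2.78615563e-05,
        1.09168759e+00, -1.05589511e-01]), 'qvel': array([ 0.00087024, -0.00270271, -0.00045598,  0.00105753, -0.00063057,
        0.00079061]), 'tau': array([ 3.22052409e-03, -6.13621473e+01, -2.58606219e+01,  6.94017252e-02,
        4.70313686e-02, -6.53581901e-05]), 'eef_pos': array([ 174.97120261, -599.79279489,  214.11767184]), 'tcp_rot': array([-3.14061323e+00, -7.89521653e-05,  2.83784385e-01]), 'ft_force': array([ 0.71793999, -0.2598937 ,  0.25678913]), 'moment': array([ 0.05104911,  0.00513078, -0.00891942]), 'grip_force': 0.0, 'opening': 0.9983903691032195}
```

View pics/top1.png

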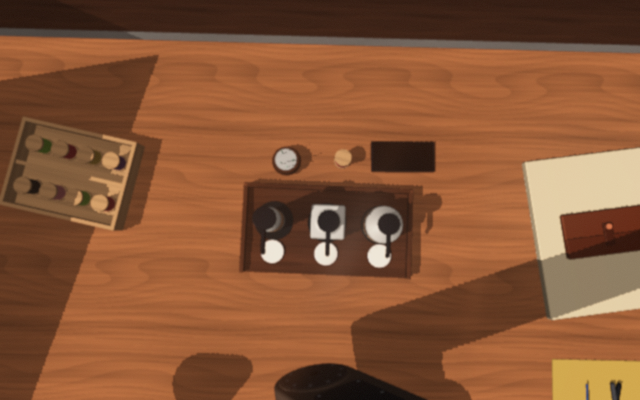

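View pics/side1.png

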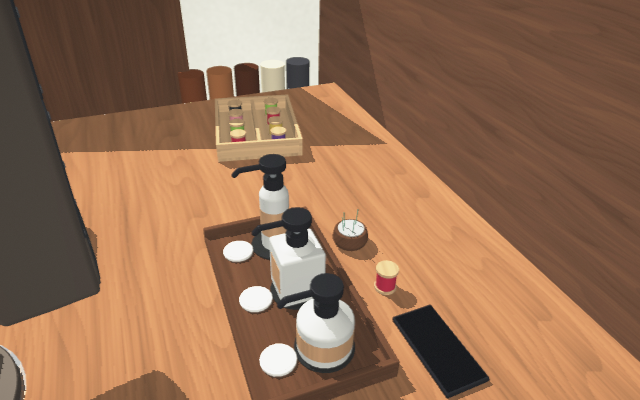

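The square bottle is the middle one. Its disc is near (329,220) in the top view and (296,217) in the side view. The slim bottle is at +y and the squat one at -y.

```bash
cat > h.py <<'E'
import numpy as np
from cell import env
def ray(n,u,v,z):
    c=env.get_calibration(n);K=c["K"];E=c["extrinsics"];R=E[:3,:3];o=-R.T@E[:3,3]
    p=np.linalg.inv(K)@[u,v,1];d=R.T@[p[0],-p[1],-p[2]]
    return o+d*(z-o[2])/d[2]
E
python3 - <<'E'
from h import *
import cv2
a=cv2.imread("pics/top1.png")[190:260,285:365];b=cv2.imread("pics/side1.png")[190:260,250:330]
cv2.imwrite("pics/c.png",cv2.resize(np.hstack([a,b]),None,fx=5,fy=5,interpolation=cv2.INTER_CUBIC))
print(ray("top",329,220,168),ray("side",296,217,168))
E
```

```text
[525.94836627  23.0768613  168.        ] [523.08031354  18.98686974 168.        ]
```

View pics/c.png

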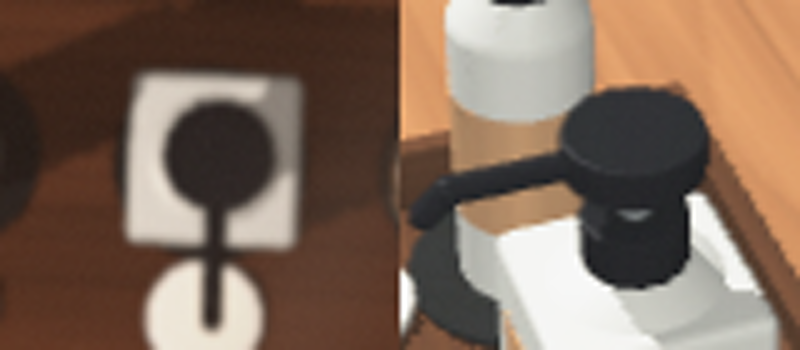

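The crop shows the disc centred at (328.8,221) in the top view. In the side view the top face is centred near (297.3,215).

```bash
python3 - <<'E'
from h import *
from scipy.spatial.transform import Rotation as R
a=ray("top",328.8,221,166);b=ray("side",297.3,215,168);print(a,b)
s=env.state();m=(a+b)/2;m[2]=200
M=R.from_euler("xyz",s["tcp_rot"]).as_matrix();print(M.T@(m-s["eef_pos"]),M.round(3), np.hypot(*s["eef_pos"][:2]))
E
```

```text
[524.08913706  23.35828057 166.        ] [526.42875522  22.76031885 168.        ]
[ 510.66884331 -499.84830218   14.64755836] [[ 0.96   0.28  -0.   ]
 [ 0.28  -0.96   0.001]
 [ 0.    -0.001 -1.   ]] 624.7930205660201
```

Call:
{"op": "step_arm", "data": {"plan": [[[240,-235,0,0,-1],[240,-235,0,0,-1],[240,-235,0,0,-1],[240,-235,0,0,-1],[240,-235,0,0,-1],[240,-235,0,0,-1],[240,-235,0,0,-1],[240,-235,0,0,-1]]]}}

```text
t: 0.77
eef_pos: [338.8, -307.5, 214.6]
tcp_rot: [-3.142, 0.0, 0.283]
ft_force: [0.5, -0.7, -0.9]
opening: 0.501
grip_force: 0.0
```

Call:
{"op": "step_arm", "data": {"plan": [[[220,-215,0,0,-1],[220,-215,0,0,-1],[220,-215,0,0,-1],[220,-215,0,0,-1],[220,-215,0,0,-1],[220,-215,0,0,-1],[220,-215,0,0,-1],[220,-215,0,0,-1]]]}}

```text
t: 1.43
eef_pos: [490.8, -37.7, 214.5]
tcp_rot: [-3.141, -0.0, 0.286]
ft_force: [-0.0, -0.6, -0.4]
opening: 0.009
grip_force: 0.0
```

Call:
{"op": "step_arm", "data": {"plan": [[[0,0,0,0,-1],[0,0,0,0,-1],[0,0,0,0,-1]]]}}

```text
t: 1.68
eef_pos: [488.9, -41.9, 214.4]
tcp_rot: [-3.142, 0.001, 0.284]
ft_force: [-0.8, -1.0, -1.1]
opening: 0.002
grip_force: 0.0
```

```bash
python3 - <<'E'
from h import *
from scipy.spatial.transform import Rotation as R
s=env.state();M=R.from_euler("xyz",s["tcp_rot"]).as_matrix();print(s["eef_pos"],M.T@([525,23,185]-s["eef_pos"]))
E
```

```text
[488.92843679 -41.88280539 214.40676344] [ 52.8148376  -52.18651076  29.37439136]
```

Call:
{"op": "step_arm", "data": {"plan": [[[20,-20,0,0,-1],[40,-40,0,0,-1],[53,-52,0,0,-1],[53,-52,0,0,-1],[53,-52,20,0,-1],[53,-52,20,0,-1],[53,-52,20,0,-1]]]}}

```text
t: 2.27
eef_pos: [524.9, 22.1, 194.3]
tcp_rot: [-3.141, 0.002, 0.282]
ft_force: [-0.2, 1.4, 0.8]
opening: 0.004
grip_force: 0.0
```

```bash
python3 - <<'E'
from h import *
import cv2
a=env.read_camera("top")[170:280,270:370];b=env.read_camera("side")[150:260,230:330]
cv2.imwrite("pics/d.png",cv2.resize(np.hstack([a,b]),None,fx=4,fy=4,interpolation=cv2.INTER_CUBIC))
print(env.state()["eef_pos"])
E
```

```text
[525.62320205  22.30636293 195.23930872]
```

View pics/d.png

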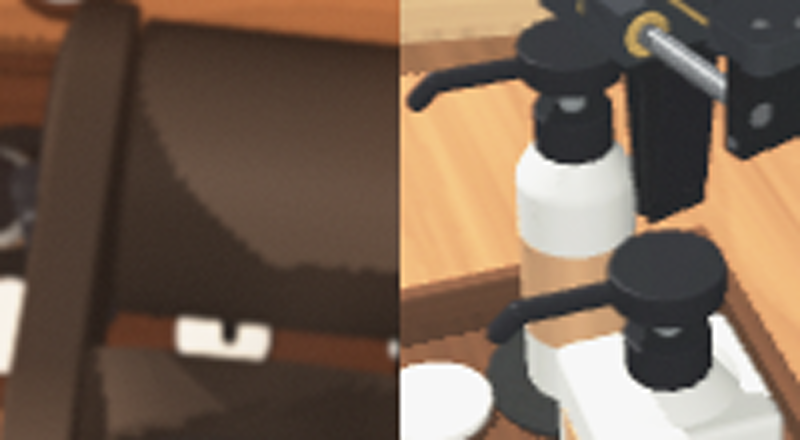

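The side view shows the shut fingertips directly over the square disc and clear of the slim bottle. Next I descend.

Call:
{"op": "step_arm", "data": {"plan": [[[0,0,8,0,-1],[0,0,15,0,-1],[0,0,20,0,-1],[0,0,24,0,-1],[0,0,28,0,-1],[0,0,31,0,-1],[0,0,31,0,-1],[0,0,31,0,-1]]]}}

```text
t: 3.03
eef_pos: [525.6, 23.3, 163.6]
tcp_rot: [3.142, 0.0, 0.284]
ft_force: [-2.0, -1.1, 3.9]
opening: 0.004
grip_force: 1.9
```

Call:
{"op": "step_arm", "data": {"plan": [[[0,0,2,0,-1],[0,0,4,0,-1],[0,0,5,0,-1],[0,0,6,0,-1],[0,0,6,0,-1],[0,0,6,0,-1]]]}}

```text
t: 3.53
eef_pos: [525.6, 23.3, 157.7]
tcp_rot: [3.141, -0.0, 0.284]
ft_force: [-1.9, -0.9, 5.6]
opening: 0.003
grip_force: 3.1
```

Call:
{"op": "step_arm", "data": {"plan": [[[0,0,1,0,-1],[0,0,2,0,-1],[0,0,2,0,-1],[0,0,2,0,-1]]]}}

```text
t: 3.87
eef_pos: [525.7, 23.3, 156.2]
tcp_rot: [3.141, -0.001, 0.284]
ft_force: [-4.8, -0.4, 12.5]
opening: 0.003
grip_force: 5.7
```

Call:
{"op": "step_arm", "data": {"plan": [[[0,0,0.5,0,-1],[0,0,0.5,0,-1],[0,0,0.5,0,-1],[0,0,0.5,0,-1]]]}}

```text
t: 4.2
eef_pos: [525.8, 23.3, 156.1]
tcp_rot: [3.141, -0.001, 0.284]
ft_force: [-6.2, -1.1, 16.7]
opening: 0.004
grip_force: 8.2
```

The force rises while the position stays put, so this is the hard stop at full travel. I'll lift straight up.

Call:
{"op": "step_arm", "data": {"plan": [[[0,0,-4,0,-1],[0,0,-10,0,-1],[0,0,-20,0,-1],[0,0,-35,0,-1],[0,0,-55,0,-1],[0,0,-80,0,-1],[0,0,-80,0,-1],[0,0,-80,0,-1]]]}}

```text
t: 4.87
eef_pos: [526.2, 23.4, 236.3]
tcp_rot: [3.141, -0.003, 0.284]
ft_force: [0.1, -0.3, 0.5]
opening: 0.002
grip_force: 0.0
```

```bash
python3 - <<'E'
from h import *
import cv2
b=env.read_camera("side")
cv2.imwrite("pics/e.png",b)
a=cv2.imread("pics/side1.png")
print(env.state()["eef_pos"],env.state()["ft_force"],np.abs(a[205:300,250:330].astype(int)-b[205:300,250:330]).mean())
E
```

```text
[525.67350592  23.40090419 235.2327419 ] [-0.59843493 -0.3399877   0.0322368 ] 15.540219298245614
```

View pics/e.png

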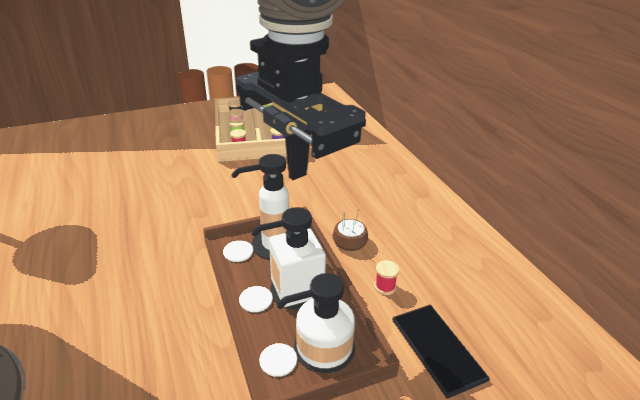

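The square head is back up at (296,217), the same place as before. The arm is clear and nothing else has moved.

```bash
python3 -c "
from cell import env
print(env.job_done())"
```

```text
the job is handed in; nothing more can be done
None
```

I pushed the square bottle's pump head down to its hard stop and let it spring fully back up; the two round pumps were not touched, and the job was handed in at about 5 s.

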